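# Catch a tablet sample and hold the dish in the reader's corner

### The arm

A 6-joint arm with a two-finger parallel gripper is mounted at the origin on the work surface. World frame = base frame: x ahead of the robot, y to its left, z up, the work surface at z = 0. Lengths are in mm, angles in rad, forces in N, time in s.
With the tool pointing down it reaches from about 425 to 925 mm from the base axis. Payload 12.5 kg.
Tool frame: the origin (TCP) lies on the mounting face of the last link; the fingertips stand 173 mm ahead of it and the grasp point (between the pads) lies 155 mm ahead of it (tcp_to_tips is the y of the fingertips in the tool frame, in mm); y points along the fingers, z is the direction in which the jaws open and shut, and the axes are right-handed (so a half turn about y gives the same grasp; the last joint's range is limited). The gripper opens to 85 mm and grips with 20 to 120 N. Pads are 22 mm wide; open, the fingers measure 114 mm over their backs; the gripper's body (76 mm by 85 mm) begins 54 mm behind the grasp point. The pads swing forward as they close: fully open they stand 13 mm farther back than shut.
Start: joints at [0.997, 0.491, 1.559, -0, 1.092, -0.106], TCP at [281.805, 557.863, 404.727] pointing down, gripper open.
Joint ranges: [-3.1, 3.1], [-0.84, 2.19], [0.05, 2.79], [-1.13, 4.28], [0.06, 2.93], [-2.69, 2.69]. Speed limits (rad/s): [2.22, 2.22, 2.79, 3.14, 3.14, 3.14].

### API

Orientations are given as a 3x3 rotation matrix whose columns are the frame's x, y, z axes.
In Python, from plant import * gives the robot as it stands. The module is installed in compiled form; this text tells all that it offers.
- The arm moves only by the tool jog_arm, never from a script. Its argument "steps" is one flat list of numbers, 7 for each row, row after row: the shift along the world's x, y, z in mm, then the turn, a rotation vector about the world's x, y, z in rad, then the opening, from 0 (shut) to 1 (fully open). In form: [tx, ty, tz, wx, wy, wz, gripper, tx, ty, tz, wx, wy, wz, gripper, ...]. A call has 1 to 12 rows; each row is the pose to reach, as a shift and turn from the pose commanded when the call began; what a row does not reach only later rows make up. A row lasts 1/12 s, in which the tool goes at most 41.7 mm and 7.16 degrees, less where a joint would pass 70% of its speed; a pose out of reach is approached as far as the arm can. A call with a gripper value outside its range is refused whole. The fingers move at their own pace and stop on an object; "squeeze" is the grip in N (left out, the last holds). Time passes only in rows, so rows that repeat a pose let the fingers close. It gives the time, the measured TCP pose, the force and the opening at its end, in the units of the state.
- get_obs(): the state, without advancing time (a new reading comes with each control period).
- get_image(name): name is "scene" or "side" or "wrist"; returns a dict with "img" (420x560x3 uint8, red, green, blue), "K" (3x3 intrinsics, pixels), "eye" and "orientation" of the camera in the world. Camera axes: x right, y down, z forward; pixel columns grow to the right and rows downward; lengths in mm; the calibration is good to about 2 mm. A picture is of the moment at which its call begins. There is no depth.
- close_job(): hands the job in, once; it reports no verdict.
Trained networks look in a picture, given as the dict that the camera call returned (one of the last four; its "shot" number tells which), for a name from the list of things; names that differ only in an ending like _2 or _b are one class to them, and where a whole thing is asked for, a point or a joint stands for the part that bears it (a point fixed in the world has none). Each returns a list of dicts, best first, with "score" (0 to 1); they miss things now and then, are a little off and sometimes report something else, mostly with a low value. They report only what shows in the picture. A call takes as long as a camera call. They do not tell look-alikes from the thing itself.
- look_for(picture, name): "box" ([left, top, right, bottom] in pixels, round what is visible of it).
- landmark_of(picture, name): "pixel" ([row, column] in pixels: a listed point, or the origin of a listed thing).
The state is a dict: "t": time; "joint_pos": joint angles; "joint_vel": joint speeds; "joint_torque": joint torques, N m; "eef_pos": TCP position; "tcp_rot": TCP orientation; "contact_force": force on the tool from outside, world axes, zero at the start; "moment": the same for the moment, N m; "grip_width": finger opening in mm.
Only numpy, scipy, OpenCV 4.12 (cv2) and the standard library are available. Lean on these libraries where they do the work, as an engineer would, in place of code of your own. Each camera call takes 0.05 s, during which the arm holds its last target. There are 200 camera calls.

### The job

Take the steel sample dish by its handle, bring it under the lip of the small chute and push the gate's lift plate up with the dish's rim, so that the three big tablets roll out and you catch all three in the dish. Carry the dish level to the colour reader, set it flat on the reader's seat with the handle pointing away from the reader, and press it into the corner so that it is flush against both fences at once. Finish while still holding the handle and pressing the dish firmly against both fences; do not let go, and leave the bottle, beaker and jar alone.

Things in the scene. Friction and masses are not known exactly. Their poses are not given: they have to be found in the camera images.
- dish: Loose open rectangular stainless steel dish, 80 mm (x) by 64 mm (y) outside, 44 mm high, walls and floor 4 mm thick, 0.14 kg, with a straight bar handle on one short wall. Origin: centre of the dish's underside; z up; the handle points along -x. It stands on the table at the start.
- dish_grip (a point): Middle of the dish's handle, the place to grip: 80 mm from the dish's centre along the dish's -x, 33 mm above its underside. The handle is a bar 14 mm wide (y) and 14 mm high (z 26 to 40 mm), running from the dish's wall (x = -40 mm) to x = -130 mm. From above the fingers close across its 14 mm width. Grip hard (about 50 N): the loaded dish is front-heavy.
- chute: Fixed tablet chute: an aluminium trough (24 mm wide inside, 150 mm long) tilted 20 degrees on a white post and foot. Origin: on the table straight below the trough's open lower end (the lip); the trough rises along +x, tablets leave along -x; the post and foot start at x = +50 mm. The trough's side walls stand 24 mm over its floor.
- chute_lip (a point): Middle of the trough floor's lower edge, 140 mm above the table, where the tablets roll off. They fly some 10 to 50 mm along the chute's -x as they fall.
- gate (a joint): Height of the steel gate in m: 0 closed, 0.042 fully up. It slides straight up, weighs 0.06 kg and drops shut by itself. Its blade hangs 3 to 7 mm in front of the lip; its lift plate is level, below the trough, joined to the blade by two thin strips. Tablets pass from about 0.026 up; 0.032 is plenty, when the rim that pushes the plate is 13 mm below the lip.
- lift_plate (a point): Centre of the underside of the gate's lift plate, 44 mm (chute x) by 70 mm (y), 95 mm above the table when closed, 22 mm along chute +x from the lip. Push it up with the rim of the dish wall farthest from the handle, dish and chute x parallel, dish centre 18 mm before the lip (chute x -18 mm): that wall is then under the plate and the dish lies open in front of the lip.
- tablet1: Loose white tablet, a short cylinder 26 mm in diameter and 18 mm thick, 0.015 kg, smooth and slippery, axis along its y, origin at its centre; it stands on edge in the trough, number 1 from the lip.
- tablet2: Loose white tablet, a short cylinder 26 mm in diameter and 18 mm thick, 0.015 kg, smooth and slippery, axis along its y, origin at its centre; it stands on edge in the trough, number 2 from the lip.
- tablet3: Loose white tablet, a short cylinder 26 mm in diameter and 18 mm thick, 0.015 kg, smooth and slippery, axis along its y, origin at its centre; it stands on edge in the trough, number 3 from the lip.
- stage: Fixed seat of the colour reader: an aluminium plate whose top is 20 mm above the table, from x = -47 to +50 mm and y = -43 to +46 mm. Origin: on the table straight below the centre of a dish pressed fully home, with the dish's axes parallel to the seat's (handle along the seat's -x); so home is dish underside at z = 20 mm, x = y = 0 here. The white reader behind it (x 53 to 138 mm) is 60 mm high.
- fence_far: Fixed steel fence along the seat's far edge; same origin and axes as the seat. Its inner face is at seat x = +40 mm, from y = -42 to +32 mm, top 48 mm above the table (28 mm above the plate). The dish's wall farthest from the handle goes against it.
- fence_side: Fixed steel fence along the seat's -y edge; same origin and axes as the seat. Its inner face is at seat y = -32 mm, from x = -35 to +40 mm, top 48 mm above the table. The dish's -y long wall goes against it. Steel rubs (friction about 0.6 on plate and fences), so part of a push is lost to friction: some 6 N sideways first, then 13 N ahead, felt at the tool, press surely on both.
- corner (a point): Inner corner where the two fences meet, on the plate's top, 20 mm above the table.
- reagent: Bystander: closed amber glass bottle, 60 mm in diameter, 130 mm high, loose. Leave alone.
- beaker: Bystander: empty glass beaker, 60 mm in diameter, 75 mm high, loose. Leave alone.
- jar: Bystander: small closed glass jar, 56 mm in diameter, 65 mm high, loose. Leave alone.
Mind the look-alikes: they are no part of the job. What is meant by the chute is not red, and is the smaller of those in its own colour.

How it is judged (in metres and radians):
On the way, in this order (a step that is already met when the one before it is completed fails the run):
1. the gate is being lifted by the dish, which the fingers hold (value of joint gate above 0.012 m and contact force between dish and gate above 0.15 N and contact force between the fingers and dish above 3 N), for 0.05 s.
2. all three tablets are in the dish while it is held in the air (x of tablet1 in the frame of dish between -0.038 and 0.038 m and y of tablet1 in the frame of dish between -0.03 and 0.03 m and z of tablet1 in the frame of dish between 0.004 and 0.046 m and x of tablet2 in the frame of dish between -0.038 and 0.038 m and y of tablet2 in the frame of dish between -0.03 and 0.03 m and z of tablet2 in the frame of dish between 0.004 and 0.046 m and x of tablet3 in the frame of dish between -0.038 and 0.038 m and y of tablet3 in the frame of dish between -0.03 and 0.03 m and z of tablet3 in the frame of dish between 0.004 and 0.046 m and height (world z) of dish above 0.03 m and contact force between the fingers and dish above 3 N and distance between the grasp point and dish_grip below 0.055 m), for 0.2 s.
At the end, for the whole second after the job is handed in: Through the last second all three tablets are in the dish; the fingers grip its handle; the dish sits on the seat (6 mm, 0.08 rad tilt), within 4 mm of home in x and y and 0.07 rad in yaw, at rest, pressing on each fence with over 1 N; bystanders moved under 20 mm (x of tablet1 in the frame of dish between -0.038 and 0.038 m and y of tablet1 in the frame of dish between -0.03 and 0.03 m and z of tablet1 in the frame of dish between 0.004 and 0.046 m and x of tablet2 in the frame of dish between -0.038 and 0.038 m and y of tablet2 in the frame of dish between -0.03 and 0.03 m and z of tablet2 in the frame of dish between 0.004 and 0.046 m and x of tablet3 in the frame of dish between -0.038 and 0.038 m and y of tablet3 in the frame of dish between -0.03 and 0.03 m and z of tablet3 in the frame of dish between 0.004 and 0.046 m and contact force between the fingers and dish above 3 N and distance between the grasp point and dish_grip below 0.055 m and contact force between dish and fence_far above 1 N and contact force between dish and fence_side above 1 N and x of dish in the frame of stage between -0.004 and 0.004 m and y of dish in the frame of stage between -0.004 and 0.004 m and z of dish in the frame of stage between 0.015 and 0.026 m and angle between the x axis of dish and the x axis of stage, either way round below 0.07 rad and angle between dish's own z axis and vertical below 0.08 rad and linear speed of dish below 0.02 m/s); the arm keeps its last pose, push and grip.
It fails at once if a bystander was moved or knocked (distance of any of reagent, beaker, jar from where it was at the start of the episode above 0.02 m).
It also fails if it takes over 72 s, if anything falls off the work surface, if the arm or the gripper's body presses on something with over 40 N, if the wrist force passes 120 N, or if a joint passes its speed limit or range.

## Working session

There is one attempt and no reset: what is moved stays moved. The work goes in short steps, Python scripts to look and compute and a tool call to move; the robot and the scene stay as the last step left them, time stands still between calls to the robot, and variables do not carry over. Pictures are saved under pics/ and viewed, about 8 in all and at most 12, crops included, and the job is handed in when it is done.

Besides the shell and the picture viewer there is one more tool, called after "Request:" as name(argument=value, ...) on one line, values as JSON. jog_arm: Moves the arm, as the interface text tells. Its arguments: {"type":"object","properties":{"steps":{"type":"array"},"squeeze":{"type":"number"}},"required":["steps"]}

```bash
mkdir -p pics
cat > h.py <<'E'
from plant import *
import numpy as np, cv2
def ray(p,px):
    K=np.array(p["K"]);R=np.array(p["orientation"]);d=R@np.linalg.inv(K)@np.array([px[1],px[0],1.]);return np.array(p["eye"],float),d
def onz(p,px,z):
    e,d=ray(p,px);return e+d*(z-e[2])/d[2]
def tri(*obs):
    A=np.zeros((3,3));b=np.zeros(3)
    for p,px in obs:
        e,d=ray(p,px);d=d/np.linalg.norm(d);M=np.eye(3)-np.outer(d,d);A+=M;b+=M@e
    return np.linalg.solve(A,b)
def proj(p,X):
    q=np.array(p["K"])@np.array(p["orientation"]).T@(np.array(X,float)-np.array(p["eye"]));return np.array([q[1],q[0]])/q[2]
def save(p,n): cv2.imwrite("pics/"+n,cv2.cvtColor(p["img"],cv2.COLOR_RGB2BGR))
E
python3 - <<'E'
from h import *
o=get_obs();print(o["t"],o["eef_pos"],np.round(o["tcp_rot"],3),o["contact_force"],o["grip_width"])
for n in("scene","side"):
    p=get_image(n);save(p,n+"0.png");print(n,np.round(p["eye"]),np.round(p["orientation"],2).tolist(),p["K"])
    for k in("dish","dish_grip","chute","chute_lip","lift_plate","stage","corner","fence_far","fence_side","reagent","beaker","jar","tablet1"):
        for f in landmark_of(p,k)[:3]:
            print(n,k,np.round(f["pixel"]),round(f["score"],2))
E
```

```text
0.0 [281.79053642 557.82890429 404.13500557] [[ 0.893 -0.001  0.451]
 [-0.451 -0.001  0.893]
 [-0.    -1.    -0.001]] [-0.14428289 -0.18845849 -0.74218045] 85.09705837441247
scene [1264. -237. 1398.] [[0.42, 0.79, -0.46], [0.91, -0.36, 0.21], [-0.0, -0.5, -0.86]] [[489.19642661   0.         290.77100283]
 [  0.         489.19642661 204.64278741]
 [  0.           0.           1.        ]]
scene dish [216. 274.] 0.88
scene dish_grip [188. 266.] 0.66
scene dish_grip [166. 383.] 0.24
scene chute [192. 397.] 0.82
scene chute [212. 338.] 0.81
scene chute [119. 402.] 0.61
scene chute_lip [ 83. 414.] 0.93
scene chute_lip [170. 406.] 0.65
scene chute_lip [251. 216.] 0.54
scene lift_plate [101. 416.] 0.76
scene lift_plate [206. 350.] 0.74
scene lift_plate [186. 405.] 0.53
scene stage [251. 215.] 0.95
scene corner [264. 206.] 0.64
scene fence_far [254. 214.] 0.44
scene fence_side [265. 208.] 0.66
scene fence_side [252. 217.] 0.62
scene reagent [163. 384.] 0.87
scene reagent [259. 130.] 0.33
scene beaker [281. 294.] 0.6
scene beaker [187. 266.] 0.15
scene jar [261. 133.] 0.85
scene tablet1 [205.
[... 252 characters left out ...]
 0.           0.           1.        ]]
side dish [250. 270.] 0.91
side dish_grip [244. 252.] 0.62
side chute [168. 217.] 0.75
side chute [219. 285.] 0.67
side chute_lip [161. 281.] 0.83
side chute_lip [139. 213.] 0.8
side chute_lip [188. 286.] 0.6
side lift_plate [144. 223.] 0.62
side lift_plate [288. 302.] 0.61
side lift_plate [198. 290.] 0.5
side stage [287. 306.] 0.24
side corner [288. 305.] 0.59
side corner [217. 284.] 0.28
side fence_far [288. 300.] 0.64
side fence_far [351. 283.] 0.42
side fence_far [246. 336.] 0.33
side fence_side [284. 297.] 0.56
side reagent [188. 252.] 0.87
side beaker [283. 296.] 0.73
side beaker [245. 333.] 0.7
side jar [349. 285.] 0.85
side jar [288. 296.] 0.36
```

Run:
```python
import cv2,numpy as np
a=[cv2.imread(f"pics/{n}0.png") for n in("scene","side")]
cv2.imwrite("pics/both.png",cv2.resize(np.hstack(a),(800,300)))
```

```text
(no output)
```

View pics/scene0.png

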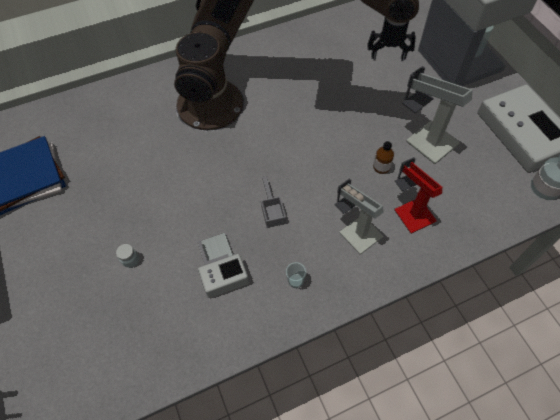

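View pics/side0.png

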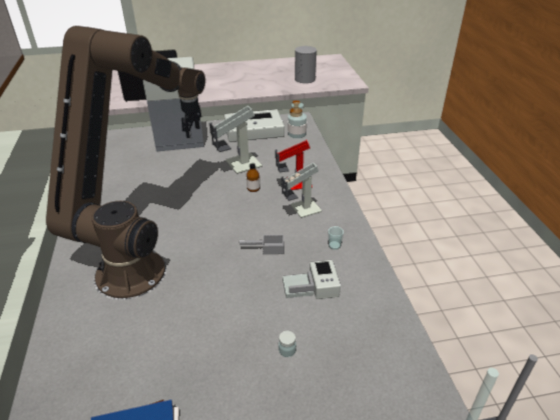

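Candidates for the chute in the scene picture are the big grey one (~90,440), the red one (~185,420) and the small grey one holding tablets (~200,360). By the description it is the small grey one. In the side picture it is at ~(190,300). I'll check it in a crop and work out rough positions.

Run:
```python
from h import *
s=get_image("scene");d=get_image("side")
P=lambda l,a,b:print(l,np.round(tri((s,a),(d,b))))
print("dish",onz(s,(216,274),0).round(),onz(d,(250,270),0).round())
print("grip",onz(s,(188,266),33).round(),onz(d,(244,252),33).round())
print("stage",onz(s,(251,215),0).round(),onz(d,(287,306),0).round())
print("chute",onz(s,(212,338),0).round(),onz(d,(219,285),0).round())
P("lip",(187,343),(188,286)); P("plate",(206,350),(198,290))
for n,a,b in(("reagent",(163,384),(188,252)),("beaker",(281,294),(245,333)),("jar",(261,133),(349,285))):print(n,onz(s,a,0).round(),onz(d,b,0).round())
a=cv2.resize(s["img"][165:265,325:395],None,fx=5,fy=5,interpolation=3)
b=cv2.resize(d["img"][140:230,260:340],None,fx=5,fy=5,interpolation=3)
c=np.zeros((500,760,3),np.uint8);c[:500,:350]=a;c[:450,355:755]=b
save({"img":c},"crop1.png")
```

```text
dish [539.  28.   0.] [523.  24.   0.]
grip [449.  40.  33.] [455.  35.  33.]
stage [ 577. -190.    0.] [ 615. -192.    0.]
chute [613. 225.   0.] [617. 200.   0.]
lip [619. 223. 148.]
plate [645. 243.  75.]
reagent [506. 460.   0.] [513. 450.   0.]
beaker [771.  -7.   0.] [769.   5.   0.]
jar [ 503. -433.    0.] [ 491. -433.    0.]
```

View pics/crop1.png

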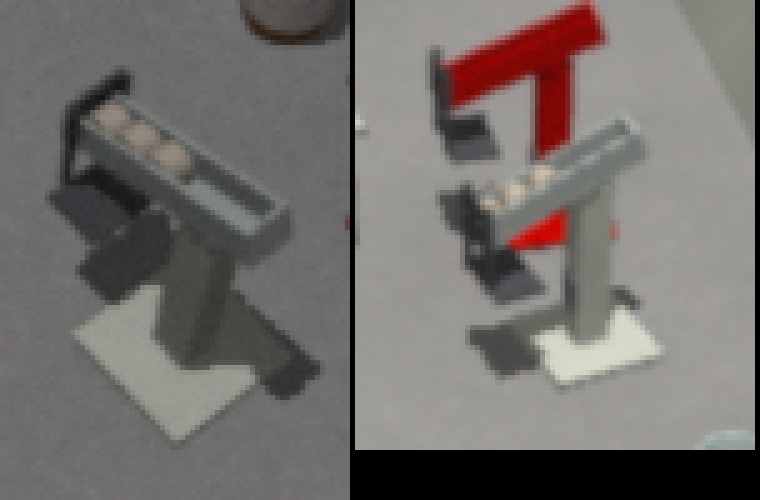

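The crop shows the small grey chute with three tablets in the trough, the gate in front and the lift plate below. The red chute is behind it. I'll move over the dish and chute for wrist views.

Request:
jog_arm(steps=[0, -35, 20, 0, 0, 0.05, 1, 0, -70, 40, 0, 0, 0.1, 1, 0, -105, 60, 0, 0, 0.15, 1, 20, -140, 80, 0, 0, 0.2, 1, 50, -165, 80, 0, 0, 0.25, 1, 80, -190, 80, 0, 0, 0.3, 1, 110, -215, 80, 0, 0, 0.33, 1, 140, -240, 80, 0, 0, 0.33, 1, 170, -265, 80, 0, 0, 0.33, 1, 200, -290, 80, 0, 0, 0.33, 1, 210, -328, 80, 0, 0, 0.33, 1, 210, -360, 80, 0, 0, 0.33, 1])

```text
t: 2.5
eef_pos: [493.7, 195.8, 484.1]
tcp_rot: [[0.99, -0.0, 0.138], [-0.138, -0.0, 0.99], [-0.0, -1.0, -0.0]]
contact_force: [0.2, -0.2, 0.2]
grip_width: 85.4
```

Run:
```python
from h import *
o=get_obs();print(o["t"],o["eef_pos"],np.round(o["tcp_rot"],3).tolist())
p=get_image("wrist");save(p,"w1.png");print(p["eye"],np.round(p["orientation"],3).tolist(),p["K"])
for k in("dish","dish_grip","chute","chute_lip","lift_plate","stage","corner","tablet1"):
    for f in landmark_of(p,k)[:3]:print(k,np.round(f["pixel"],1),round(f["score"],2))
```

```text
2.5 [493.69659877 195.78422864 484.1049489 ] [[0.99, -0.0, 0.138], [-0.138, -0.0, 0.99], [-0.0, -1.0, -0.0]]
[419.17760795 204.72094388 453.33013237] [[0.138, 0.947, 0.291], [0.99, -0.132, -0.04], [0.0, 0.294, -0.956]] [[308.12162622   0.         279.91847954]
 [  0.         308.12162622 207.40856588]
 [  0.           0.           1.        ]]
dish [208.1 173.3] 0.78
dish_grip [156.  167.4] 0.95
chute [281.   29.8] 0.32
chute_lip [290.8 320.5] 0.89
chute_lip [275.1 506.5] 0.64
lift_plate [272.6 484.1] 0.7
lift_plate [283.9 323.3] 0.66
stage [251.7  52.1] 0.66
corner [283.4  27.6] 0.86
corner [329.6 336.3] 0.47
tablet1 [327.3 340.8] 0.96
tablet1 [352.9 344.3] 0.89
tablet1 [301.7 327.9] 0.68
```

View pics/w1.png

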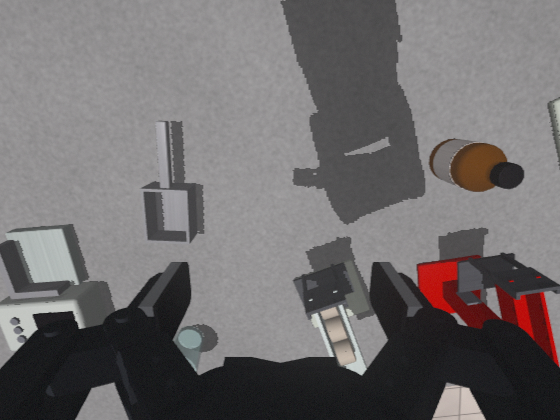

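The view shows the dish at ~(210,170) with its handle up to (122,162), the small chute's gate and plate at ~(285,323) with tablets below it, and the stage at ~(255,50) at the left edge. I'll take one cleaner view each of the chute, the dish and the stage.

Request:
jog_arm(steps=[-40, 20, 0, 0, 0, 0, 1, -75, 30, 0, 0, 0, 0, 1, -75, 30, 0, 0, 0, 0, 1, -75, 30, 0, 0, 0, 0, 1])

```text
t: 3.28
eef_pos: [415.2, 229.0, 485.3]
tcp_rot: [[0.991, 0.001, 0.134], [-0.134, 0.0, 0.991], [0.001, -1.0, 0.001]]
contact_force: [0.2, 0.8, -0.6]
grip_width: 85.5
```

```bash
cat > shot.py <<'E'
from h import *;import sys,pickle
p=get_image("wrist");n=sys.argv[1];save(p,n+".png");pickle.dump(p,open(n+".pkl","wb"))
o=get_obs();print(o["t"],o["eef_pos"].round(1),p["eye"])
for k in("dish","dish_grip","chute","chute_lip","lift_plate","stage","corner","tablet1"):
    for f in landmark_of(p,k)[:3]:print(k,np.round(f["pixel"],1),round(f["score"],2))
E
python3 shot.py w2
```

```text
3.3333 [416.3 228.6 485.2] [340.72321086 237.62493962 454.41828604]
dish [255.5 163.6] 0.81
dish_grip [212.9 159.2] 0.71
chute_lip [336.  474.3] 0.74
chute_lip [344.8 298.6] 0.72
lift_plate [333.9 300.1] 0.81
lift_plate [328.5 455. ] 0.61
stage [293.9  48.8] 0.94
corner [325.5  26.5] 0.61
```

Request:
jog_arm(steps=[0, -40, 0, 0, 0, 0, 1, 0, -80, 0, 0, 0, 0, 1, 0, -120, 0, 0, 0, 0, 1, 0, -160, 0, 0, 0, 0, 1, 0, -200, 0, 0, 0, 0, 1, 0, -240, 0, 0, 0, 0, 1, 0, -280, 0, 0, 0, 0, 1, 0, -290, 0, 0, 0, 0, 1, 0, -290, 0, 0, 0, 0, 1, 0, -290, 0, 0, 0, 0, 1])

```text
t: 4.57
eef_pos: [416.8, -62.4, 484.6]
tcp_rot: [[0.99, -0.0, 0.139], [-0.139, 0.0, 0.99], [-0.0, -1.0, 0.0]]
contact_force: [0.2, 0.7, -0.2]
grip_width: 85.7
```

```bash
python3 shot.py w3
python3 - <<'E'
import cv2,numpy as np
a=cv2.imread("pics/w2.png");b=cv2.imread("pics/w3.png")
cv2.imwrite("pics/c2.png",cv2.resize(a[150:350,200:460],None,fx=3,fy=3,interpolation=2))
cv2.imwrite("pics/c3.png",b)
E
```

```text
4.6167 [416.8 -61.7 484.6] [342.30261083 -53.34238755 453.85403831]
dish [232.4 343.7] 0.81
dish_grip [186.2 359.2] 0.87
chute_lip [319.  540.8] 0.79
lift_plate [311.5 518.2] 0.75
stage [278.  217.9] 0.79
corner [302.4 197.3] 0.95
```

View pics/c2.png

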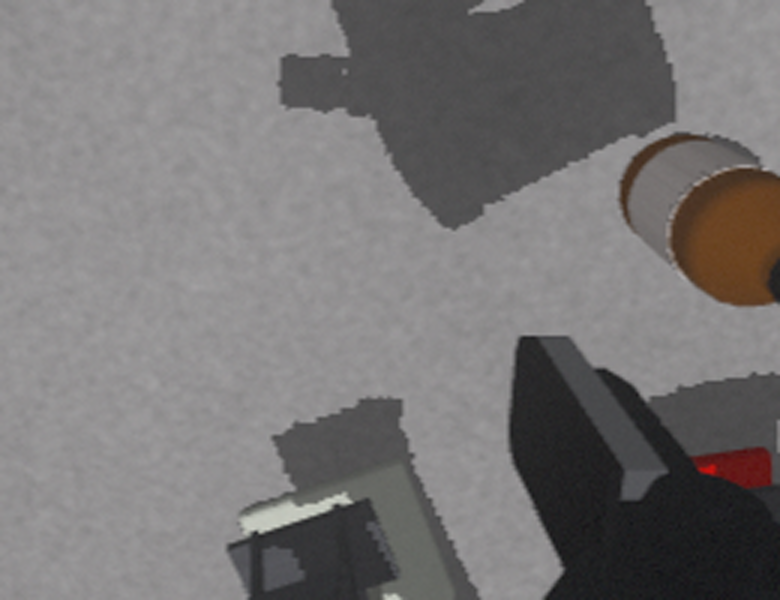

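View pics/c3.png

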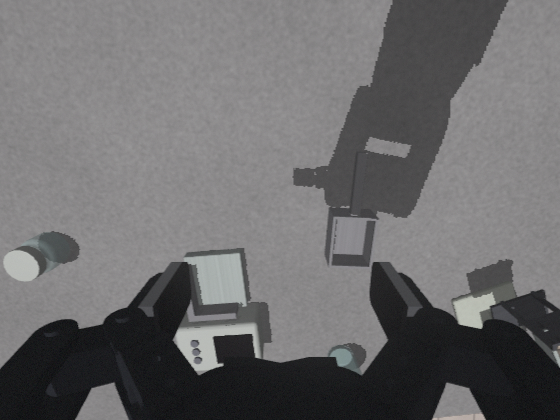

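w3 shows the dish rim at rows 207–267, cols 326–377, and the seat at rows 250–320, cols 184–265. I'll make one enlarged montage to read corners from.

Run:
```python
import cv2,numpy as np
w1=cv2.imread("pics/w1.png");w3=cv2.imread("pics/w3.png")
c=np.zeros((600,800,3),np.uint8)
def put(im,r,k,h,w,y,x): c[y:y+4*h,x:x+4*w]=cv2.resize(im[r:r+h,k:k+w],None,fx=4,fy=4,interpolation=2)
put(w3,240,175,85,100,0,0)    # stage
put(w3,145,315,130,70,0,405)  # dish w3
put(w1,230,290,140,85-0,0+0,0) if 0 else None
put(w1,232,285,64,100,342,0) # gate w1 top
put(w1,115,135,145,25,0,690) if 0 else put(w1,115,135,130,28*1,0,688)
cv2.imwrite("pics/m.png",c)
```

```text
(no output)
```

View pics/m.png

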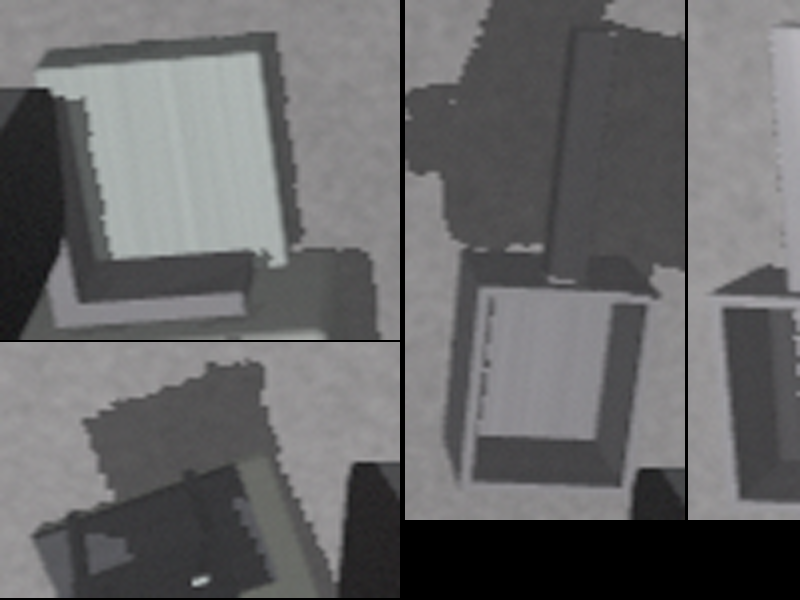

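```bash
cat > fit.py <<'E'
from h import *;import pickle
from scipy.optimize import least_squares
def fit(name,pts,x0):
    def T(q,P):
        c,s=np.cos(q[2]),np.sin(q[2]);return [q[0]+c*P[0]-s*P[1],q[1]+s*P[0]+c*P[1],P[2]]
    f=lambda q:np.concatenate([proj(p,T(q,P))-np.array(px) for p,P,px in pts])
    r=least_squares(f,x0,loss="soft_l1",x_scale=[1,1,.01]);print(name,r.x.round(3));print(r.fun.reshape(-1,2).round(1).tolist() if 0 else f(r.x).reshape(-1,2).round(1).tolist());return r.x
E
cat > f1.py <<'E'
from fit import *
w2=pickle.load(open("w2.pkl","rb"));w3=pickle.load(open("w3.pkl","rb"))
w1=dict(w2);w1["eye"]=[419.1776,204.7209,453.3301]
import numpy as np
w1["orientation"]=np.array([[0.138,0.947,0.291],[0.99,-0.132,-0.04],[0.0,0.294,-0.956]])
m3=lambda x,y:(240+y/4,175+x/4)
fit("stage",[(w3,P,m3(*a)) for P,a in [((-47,46,20),(264,52)),((-47,-43,20),(38,70)),((40,-32,20),(110,261)),((-35,-32,20),(86,98)),((50,46,20),(287,266)),((40,-32,48),(80,301)),((40,32,48),(243,291))]],[596,-190,0])
d3=lambda x,y:(145+y/4,315+(x-405)/4)
fit("dish",[(w3,P,d3(*a)) for P,a in [((-40,-32,44),(478,289)),((-40,32,44),(658,297)),((40,-32,44),(463,488)),((40,32,44),(625,488)),((-130,-7,40),(576,28)),((-40,-7,40),(553,280))]]
 +[(w1,(-130,-7,40),(122,156.2)),((w1),(-40,-32,44),(188,141)),(w1,(40,-32,44),(240,147.5))],[530,26,-.1])
g1=lambda x,y:(232+(y-342)/4,285+x/4)
g2=lambda x,y:(150+y/3,200+x/3)
fit("chute",[(w1,P,g1(*a)) for P,a in [((0,-35,98),(33,539)),((0,35,98),(240,464)),((44,35,98),(275,580))]]+[(w2,P,g2(*a)) for P,a in [((0,-35,98),(228,545)),((0,35,98),(372,500)),((44,35,98),(398,580))]]
 +[(w1,(0,0,140),(290.8,320.5)),(w2,(0,0,140),(344.8,298.6)),(w1,(22,0,95),(283.9,323.3)),(w2,(22,0,95),(333.9,300.1))],[619,223,.3])
E
python3 f1.py
```

```text
stage [ 5.83151e+02 -1.89558e+02 -6.20000e-02]
[[0.1, 0.3], [-0.3, -0.3], [-0.2, -2.6], [-0.9, -4.0], [0.5, 1.4], [0.6, 0.4], [0.3, 0.8]]
dish [ 5.35626e+02  2.72430e+01 -1.82000e-01]
[[-1.0, 0.8], [-1.2, 1.2], [0.4, -0.5], [2.0, 2.0], [0.0, 0.9], [1.0, -0.8], [-1.5, -0.9], [0.2, -0.3], [2.3, -1.9]]
chute [6.19621e+02 2.26457e+02 2.14000e-01]
[[-1.5, -0.8], [0.4, -0.9], [-0.3, -0.0], [0.1, -1.1], [0.3, -0.8], [-1.2, 0.0], [-1.5, 1.9], [1.9, 2.3], [0.4, -0.3], [1.6, 3.7]]
```

The poses look sensible: the stage fit is within about 1 px and the dish within about 2 px. The grip point is ≈(457, 42, 33), and the tool needs a turn of −0.043.

Request:
jog_arm(steps=[15, 38, 0, 0, 0, -0.02, 1, 30, 76, 0, 0, 0, -0.043, 1, 40, 104, -10, 0, 0, -0.043, 1, 40, 104, -48, 0, 0, -0.043, 1, 40, 104, -88, 0, 0, -0.043, 1, 40, 104, -128, 0, 0, -0.043, 1, 40, 104, -168, 0, 0, -0.043, 1, 40, 104, -205, 0, 0, -0.043, 1, 40, 104, -240, 0, 0, -0.043, 1, 40, 104, -268, 0, 0, -0.043, 1, 40, 104, -288, 0, 0, -0.043, 1, 40, 104, -297, 0, 0, -0.043, 1])

```text
t: 6.02
eef_pos: [456.5, 42.0, 185.3]
tcp_rot: [[0.984, -0.003, 0.18], [-0.18, 0.0, 0.984], [-0.003, -1.0, -0.0]]
contact_force: [-0.4, 0.6, 1.0]
grip_width: 85.7
```

Request:
jog_arm(steps=[0, 0, 0, 0, 0, 0, 1, 0, 0, 0, 0, 0, 0, 0, 0, 0, 0, 0, 0, 0, 0, 0, 0, 0, 0, 0, 0, 0, 0, 0, 0, 0, 0, 0, 0, 0, 0, 0, 0, 0, 0, 0, 0, 0, 0, 0, 0, 0, 0, 0, 0, 0, 0, 0, 0, 0, 0, 0, 0, 0, 0, 0, 0, 0, 0, 0, 0, 0, 0, 0], squeeze=55)

```text
t: 6.85
eef_pos: [456.8, 41.9, 188.1]
tcp_rot: [[0.984, 0.001, 0.18], [-0.18, 0.0, 0.984], [0.001, -1.0, 0.0]]
contact_force: [-1.7, -0.5, 6.5]
grip_width: 13.2
```

Gripped at 13.2 mm wide. Next I lift and go to the pre-chute pose, 100 mm before the target along the chute's x.

Request:
jog_arm(steps=[0, 0, 15, 0, 0, 0, 0, 0, 0, 40, 0, 0, 0, 0, -5, 20, 40, 0, 0, 0.06, 0, -10, 45, 40, 0, 0, 0.12, 0, -15, 70, 40, 0, 0, 0.19, 0, -20, 95, 40, 0, 0, 0.26, 0, -25, 120, 40, 0, 0, 0.33, 0, -31, 140, 40, 0, 0, 0.396, 0, -31, 143, 40, 0, 0, 0.396, 0, -31, 143, 40, 0, 0, 0.396, 0, -31, 143, 40, 0, 0, 0.396, 0, -31, 143, 40, 0, 0, 0.396, 0])

```text
t: 7.85
eef_pos: [426.0, 184.1, 227.7]
tcp_rot: [[0.977, -0.0, -0.212], [0.212, 0.0, 0.977], [-0.0, -1.0, 0.0]]
contact_force: [-0.0, -0.2, -1.4]
grip_width: 13.1
```

Run:
```python
from h import *;import pickle
o=get_obs();print(o["t"],o["eef_pos"].round(1),o["contact_force"].round(1),o["moment"].round(2),o["grip_width"])
c=np.zeros((600,800,3),np.uint8)
W=[]
for n in("scene","side","wrist"):
    p=get_image(n);save(p,n+"1.png");pickle.dump(p,open(n+"1.pkl","wb"));W.append(p)
    for k in("dish","dish_grip","chute","chute_lip","lift_plate"):
        for f in landmark_of(p,k)[:3]:print(n,k,np.round(f["pixel"],1),round(f["score"],2))
c[:480,:480]=cv2.resize(W[0]["img"][160:260,285:385],(480,480),interpolation=2)[:480,:480] 
c[:320,480:800]=cv2.resize(W[1]["img"][165:245,235:315],(320,320),interpolation=2)
c[330:570,480:800]=cv2.resize(W[2]["img"],(320,240))
save({"img":c},"m2.png")
```

```text
7.85 [426.  184.1 227.7] [-0.  -0.2 -1.4] [-0.    0.1  -0.01] 13.061484200719505
scene dish [182.1 318.7] 0.6
scene dish [162.5 303.3] 0.19
scene dish_grip [158.  308.4] 0.96
scene chute [211.7 340.6] 0.91
scene chute [193.5 399.2] 0.8
scene chute [192.6 352.2] 0.61
scene chute_lip [ 81.5 415.8] 0.86
scene chute_lip [191. 343.] 0.68
scene chute_lip [168.3 407.3] 0.65
scene lift_plate [ 99.1 419.6] 0.85
scene lift_plate [182.4 406.3] 0.8
scene lift_plate [204.1 349.7] 0.66
side dish [214.8 256.5] 0.79
side dish [184.4 286.2] 0.53
side dish_grip [209.3 237.9] 0.75
side chute [215.3 284.6] 0.55
side chute_lip [186.9 284.7] 0.58
side lift_plate [166.9 282.2] 0.51
side lift_plate [195.8 289.2] 0.48
side lift_plate [285.8 298.6] 0.46
wrist dish [367.  276.2] 0.62
wrist dish_grip [283.4 283. ] 0.75
```

View pics/m2.png

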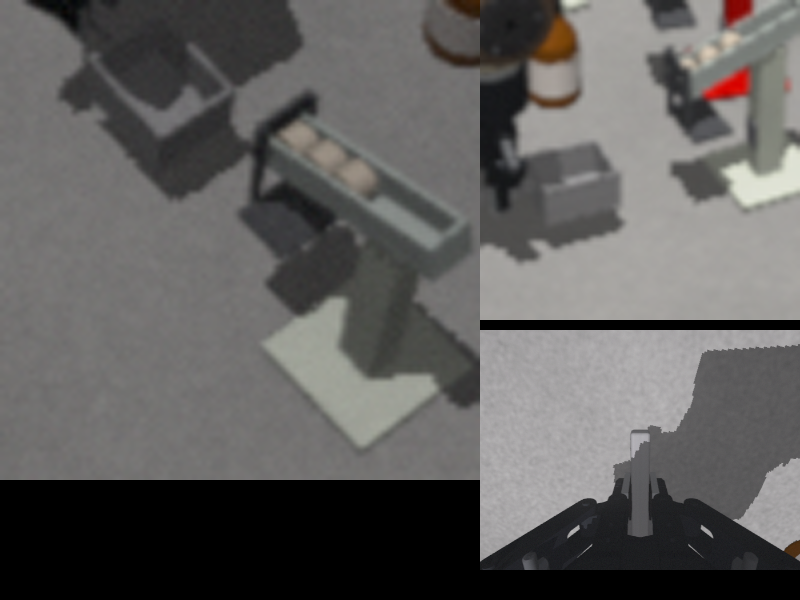

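The dish hangs level in front of the chute and in line with it. The trough top end is at crop (428,243)/(470,215), and the plate's -y edge at crop (240,213)–(290,255). I'll check the chute fit against the scene view.

```bash
cat > f2.py <<'E'
from fit import *
exec(open("f1.py").read().split("m3=")[0].split("\n",1)[1])
s=pickle.load(open("scene1.pkl","rb"));d=pickle.load(open("side1.pkl","rb"))
g=lambda x,y:(160+y/4.8,285+x/4.8)
g1=lambda x,y:(232+(y-342)/4,285+x/4)
g2=lambda x,y:(150+y/3,200+x/3)
A=[(s,P,g(*a)) for P,a in [((133,-14,214),(426,245)),((133,14,214),(470,215)),((0,-35,98),(240,213)),((44,-35,98),(290,255))]]
B=[(w1,P,g1(*a)) for P,a in [((0,-35,98),(33,539)),((0,35,98),(240,464)),((44,35,98),(275,580))]]+[(w2,P,g2(*a)) for P,a in [((0,-35,98),(228,545)),((0,35,98),(372,500)),((44,35,98),(398,580))]]
L=[(d,(0,0,140),(186.9,284.7)),(s,(0,0,140),(190,343)),(s,(22,0,95),(204.1,349.7)),(d,(22,0,95),(195.8,289.2))]
fit("scene",A,[619,226,.21]);fit("wrist",B,[619,226,.21]);q=fit("all",A+B+L,[619,226,.21])
# dish held: rim corners in scene & side (z = 40+44)
fit("dish",[(s,P,g(*a)) for P,a in [((-40,-32,84),(90,60)),((40,-32,84),(160,138)),((40,32,84),(234,92))]]+[(d,P,(165+a[1]/4,235+(a[0]-480)/4)) for P,a in [((40,-32,84),(619,178)),((40,32,84),(602,146)),((-40,-32,84),(540,186))]],[504,201,.21])
E
python3 f2.py
```

```text
scene [6.19964e+02 2.31314e+02 2.45000e-01]
[[-0.2, 1.6], [0.5, -0.2], [-0.7, -0.0], [0.3, -0.9]]
wrist [6.20141e+02 2.27247e+02 2.12000e-01]
[[-1.3, -0.1], [0.8, -0.2], [0.1, 0.6], [0.3, -0.5], [0.6, -0.2], [-0.9, 0.6]]
all [6.20515e+02 2.27453e+02 2.40000e-01]
[[0.6, 0.3], [1.4, -1.5], [-0.2, -1.1], [0.9, -2.0], [-0.4, 0.3], [0.4, -0.3], [-0.6, 1.4], [1.0, -0.1], [0.3, -0.2], [-1.5, 1.4], [0.8, -0.0], [1.0, 0.7], [-0.6, -2.6], [-0.4, 0.3]]
dish [5.06047e+02 2.02510e+02 1.44000e-01]
[[-1.3, -0.2], [0.1, -0.8], [0.5, 0.3], [-1.2, 0.2], [-2.2, -0.4], [0.9, 0.8]]
```

Request:
jog_arm(steps=[20, 4, 0, 0, 0, 0, 0, 45, 9, 0, 0, 0, 0.01, 0, 70, 15, 0, 0, 0, 0.01, 0, 88, 19, 0, 0, 0, 0.01, 0, 98, 21, 0, 0, 0, 0.01, 0, 98, 21, 0, 0, 0, 0.01, 0, 98, 21, 0, 0, 0, 0.01, 0, 98, 21, 0, 0, 0, 0.01, 0])

```text
t: 9.42
eef_pos: [522.9, 205.7, 227.5]
tcp_rot: [[0.975, -0.001, -0.223], [0.223, -0.0, 0.975], [-0.001, -1.0, 0.0]]
contact_force: [0.7, -0.1, -1.9]
grip_width: 12.8
```

Run:
```python
from h import *;import pickle
c=np.zeros((450,800,3),np.uint8)
p=get_image("scene");q=get_image("side");pickle.dump((p,q),open("at.pkl","wb"))
c[:400,:400]=cv2.resize(p["img"][165:245,310:390],(400,400),interpolation=2)
c[:400,400:]=cv2.resize(q["img"][160:230,250:320],(400,400),interpolation=2)
save({"img":c},"m3.png")
```

```text
(no output)
```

View pics/m3.png

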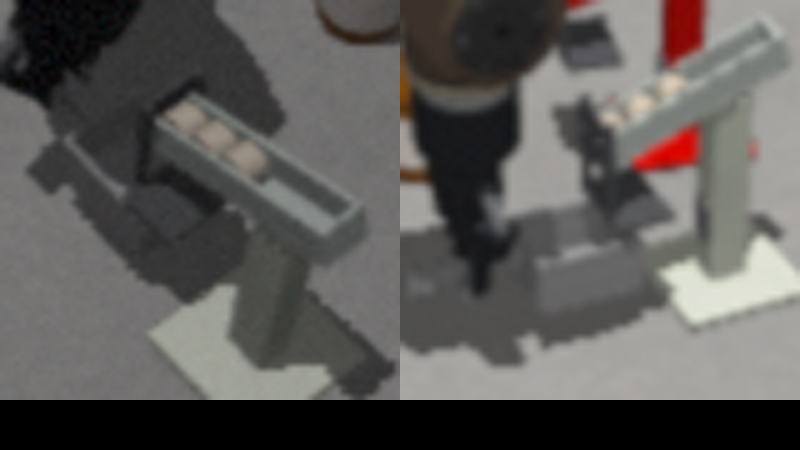

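The dish's far wall is under the lift plate and the dish lies open in front of the lip. Now I push up.

Request:
jog_arm(steps=[0, 0, 8, 0, 0, 0, 0, 0, 0, 16, 0, 0, 0, 0, 0, 0, 24, 0, 0, 0, 0, 0, 0, 33, 0, 0, 0, 0, 0, 0, 41, 0, 0, 0, 0, 0, 0, 45, 0, 0, 0, 0, 0, 0, 45, 0, 0, 0, 0, 0, 0, 45, 0, 0, 0, 0, 0, 0, 45, 0, 0, 0, 0, 0, 0, 45, 0, 0, 0, 0, 0, 0, 45, 0, 0, 0, 0, 0, 0, 45, 0, 0, 0, 0])

```text
t: 10.52
eef_pos: [523.8, 205.9, 272.4]
tcp_rot: [[0.975, -0.001, -0.223], [0.223, -0.0, 0.975], [-0.001, -1.0, 0.0]]
contact_force: [-0.8, 0.3, -2.9]
grip_width: 13.1
```

Request:
jog_arm(steps=[0, 0, 0, 0, 0, 0, 0, 0, 0, 0, 0, 0, 0, 0, 0, 0, 0, 0, 0, 0, 0, 0, 0, 0, 0, 0, 0, 0, 0, 0, 0, 0, 0, 0, 0, 0, 0, 0, 0, 0, 0, 0, 0, 0, 0, 0, 0, 0, 0])

```text
t: 11.1
eef_pos: [523.8, 205.8, 272.7]
tcp_rot: [[0.975, -0.0, -0.223], [0.223, 0.0, 0.975], [-0.0, -1.0, 0.0]]
contact_force: [-0.1, 0.2, -2.5]
grip_width: 13.0
```

Run:
```python
from h import *
o=get_obs();print(o["contact_force"].round(2),o["moment"].round(2))
c=np.zeros((450,800,3),np.uint8)
p=get_image("scene");q=get_image("side")
for a in(p,q):
  for k in("tablet1","dish_grip"):print([(np.round(f["pixel"]),round(f["score"],2)) for f in landmark_of(a,k)][:4])
c[:400,:400]=cv2.resize(p["img"][150:230,300:380],(400,400),interpolation=2)
c[:400,400:]=cv2.resize(q["img"][150:220,250:320],(400,400),interpolation=2)
save({"img":c},"m4.png")
```

```text
[-0.08  0.18 -2.51] [-0.08  0.24  0.03]
[(array([184., 334.]), 0.6), (array([189., 335.]), 0.57)]
[(array([175., 324.]), 0.63)]
[(array([195., 279.]), 0.58)]
[(array([197., 262.]), 0.75)]
```

View pics/m4.png

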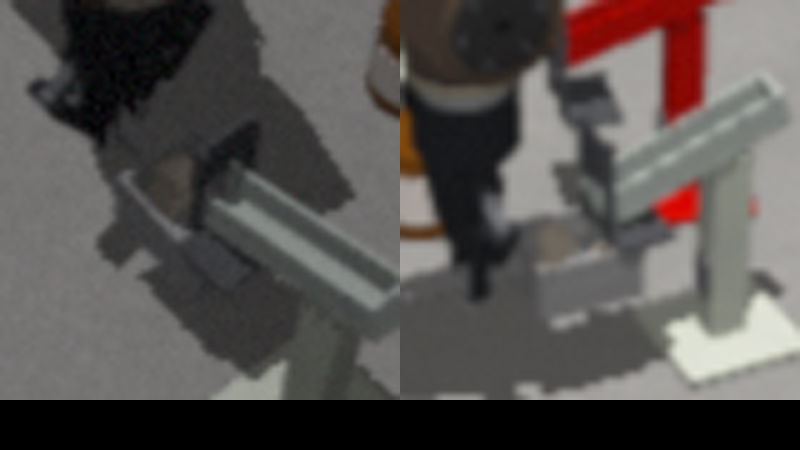

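The trough is empty and the tablets show in the dish. The force rose about 1.1 N, which matches the gate plus three tablets. I'll lower and withdraw along the chute.

Request:
jog_arm(steps=[0, 0, -6, 0, 0, 0, 0, 0, 0, -15, 0, 0, 0, 0, 0, 0, -25, 0, 0, 0, 0, 0, 0, -36, 0, 0, 0, 0, 0, 0, -44, 0, 0, 0, 0, 0, 0, -46, 0, 0, 0, 0, -8, -2, -46, 0, 0, 0, 0, -22, -5, -46, 0, 0, 0, 0, -40, -9, -46, 0, 0, 0, 0, -60, -14, -46, 0, 0, 0, 0, -78, -18, -46, 0, 0, 0, 0, -90, -20, -46, 0, 0, 0, 0])

```text
t: 12.4
eef_pos: [431.8, 185.4, 227.1]
tcp_rot: [[0.975, -0.001, -0.223], [0.223, -0.0, 0.975], [-0.001, -1.0, 0.0]]
contact_force: [-0.4, -0.1, -1.4]
grip_width: 13.1
```

Request:
jog_arm(steps=[-5, -6, 5, 0, 0, 0, 0, -5, -20, 12, 0, 0, 0, 0, -5, -40, 20, 0, 0, -0.03, 0, -5, -62, 28, 0, 0, -0.06, 0, -5, -85, 34, 0, 0, -0.09, 0, 0, -108, 38, 0, 0, -0.12, 0, 5, -131, 40, 0, 0, -0.15, 0, 10, -154, 40, 0, 0, -0.18, 0, 15, -177, 40, 0, 0, -0.21, 0, 20, -198, 40, 0, 0, -0.24, 0, 23, -212, 40, 0, 0, -0.265, 0, 25, -220, 40, 0, 0, -0.287, 0])

```text
t: 13.4
eef_pos: [459.1, -35.9, 267.4]
tcp_rot: [[0.998, 0.001, 0.065], [-0.065, -0.0, 0.998], [0.002, -1.0, -0.0]]
contact_force: [0.8, -0.7, -1.7]
grip_width: 13.4
```

Run:
```python
from h import *
o=get_obs();print(o["t"],o["eef_pos"].round(1),np.round(o["tcp_rot"],3).tolist(),o["contact_force"].round(2),o["moment"].round(2),o["grip_width"])
p=get_image("scene");q=get_image("side")
r,k=proj(p,[500,-40,100]).astype(int);r2,k2=proj(q,[500,-40,100]).astype(int);print(r,k,r2,k2)
c=np.zeros((400,800,3),np.uint8)
c[:,:400]=cv2.resize(p["img"][r-40:r+40,k-40:k+40],(400,400),interpolation=2)
c[:,400:]=cv2.resize(q["img"][r2-40:r2+40,k2-40:k2+40],(400,400),interpolation=2)
save({"img":c},"m5.png")
for a in(p,q):
  for kk in("tablet1","dish"):print([(np.round(f["pixel"]),round(f["score"],2)) for f in landmark_of(a,kk)][:4])
```

```text
13.4 [459.1 -35.9 267.4] [[0.998, 0.001, 0.065], [-0.065, -0.0, 0.998], [0.002, -1.0, -0.0]] [ 0.77 -0.7  -1.68] [0.06 0.17 0.03] 13.393125278010253
198 247 242 266
[(array([216., 253.]), 0.51), (array([210., 250.]), 0.47), (array([202., 248.]), 0.43)]
[(array([213., 255.]), 0.89)]
[(array([238., 276.]), 0.53)]
[(array([249., 276.]), 0.77), (array([216., 284.]), 0.68)]
```

View pics/m5.png

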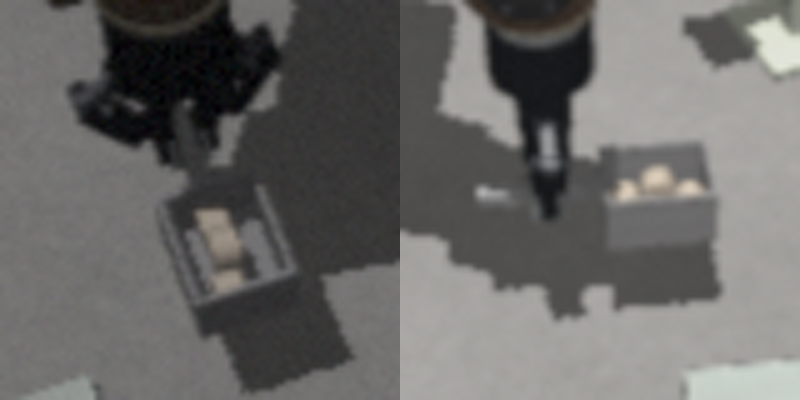

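All three tablets lie in a row in the dish, which is level. Next I go above the seat, offset 10 mm from both fences.

Request:
jog_arm(steps=[2, -8, 0, 0, 0, 0, 0, 6, -25, 0, 0, 0, 0, 0, 12, -47, 0, 0, 0, 0, 0, 18, -70, 0, 0, 0, 0, 0, 24, -95, 0, 0, 0, 0, 0, 30, -118, 0, 0, 0, 0, 0, 34, -134, -5, 0, 0, 0, 0, 35, -140, -14, 0, 0, 0, 0, 35, -140, -26, 0, 0, 0, 0, 35, -140, -38, 0, 0, 0, 0, 35, -140, -46, 0, 0, 0, 0, 35, -140, -48, 0, 0, 0, 0])

```text
t: 14.7
eef_pos: [493.4, -173.4, 216.9]
tcp_rot: [[0.998, -0.003, 0.061], [-0.061, 0.001, 0.998], [-0.003, -1.0, 0.001]]
contact_force: [-0.3, 1.0, -1.9]
grip_width: 12.9
```

Request:
jog_arm(steps=[0, 0, 0, 0, 0, 0, 0, 0, 0, 0, 0, 0, 0, 0, 0, 0, 0, 0, 0, 0, 0, 0, 0, 0, 0, 0, 0, 0])

```text
t: 15.03
eef_pos: [493.9, -174.0, 219.3]
tcp_rot: [[0.998, 0.001, 0.062], [-0.062, -0.0, 0.998], [0.001, -1.0, -0.0]]
contact_force: [0.5, 0.2, -1.9]
grip_width: 13.1
```

Run:
```python
from h import *
p=get_image("scene");q=get_image("side")
r,k=proj(p,[570,-180,50]).astype(int);r2,k2=proj(q,[570,-180,50]).astype(int);print(r,k,r2,k2)
c=np.zeros((400,800,3),np.uint8)
c[:,:400]=cv2.resize(p["img"][r-30:r+30,k-30:k+30],(400,400),interpolation=2)
c[:,400:]=cv2.resize(q["img"][r2-30:r2+30,k2-30:k2+30],(400,400),interpolation=2)
save({"img":c},"m6.png")
```

```text
241 215 276 293
```

View pics/m6.png

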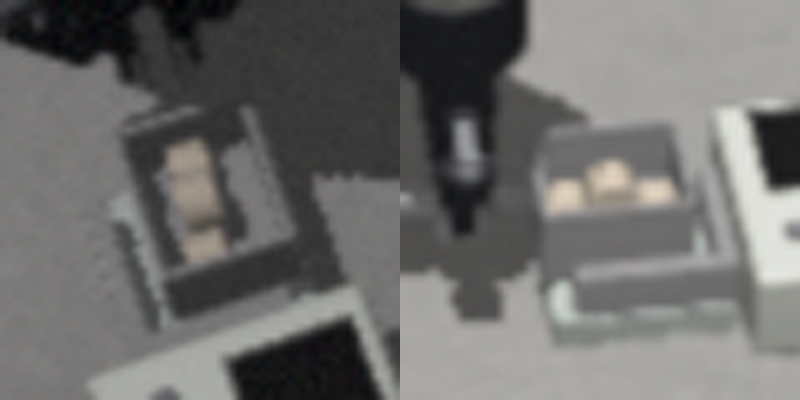

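The dish sits inside both fences, just above the plate and parallel to them. I lower it gently.

Request:
jog_arm(steps=[0, 0, -3, 0, 0, 0, 0, 0, 0, -6, 0, 0, 0, 0, 0, 0, -8, 0, 0, 0, 0, 0, 0, -8, 0, 0, 0, 0, 0, 0, -8, 0, 0, 0, 0])

```text
t: 15.55
eef_pos: [493.8, -174.1, 210.5]
tcp_rot: [[0.998, -0.0, 0.062], [-0.062, 0.0, 0.998], [-0.0, -1.0, 0.0]]
contact_force: [0.2, 0.5, -1.9]
grip_width: 13.4
```

Request:
jog_arm(steps=[0, 0, -1, 0, 0, 0, 0, 0, 0, -2, 0, 0, 0, 0, 0, 0, -2, 0, 0, 0, 0, 0, 0, -2, 0, 0, 0, 0])

```text
t: 15.88
eef_pos: [493.8, -174.1, 208.8]
tcp_rot: [[0.998, 0.0, 0.062], [-0.062, -0.0, 0.998], [0.0, -1.0, -0.0]]
contact_force: [0.4, 0.4, -1.0]
grip_width: 12.8
```

Request:
jog_arm(steps=[0, 0, -0.5, 0, 0, 0, 0, 0, 0, -1, 0, 0, 0, 0, 0, 0, -1, 0, 0, 0, 0, 0, 0, -1, 0, 0, 0, 0])

```text
t: 16.22
eef_pos: [493.7, -174.1, 208.2]
tcp_rot: [[0.998, 0.0, 0.062], [-0.062, -0.0, 0.998], [0.0, -1.0, -0.0]]
contact_force: [-3.5, -0.6, 6.5]
grip_width: 12.9
```

Seated at TCP z ≈ 208.5, as expected. I relieve a little, then push sideways towards the side fence.

Request:
jog_arm(steps=[0, 0, 0.5, 0, 0, 0, 0, 0, -2, 0.5, 0, 0, 0, 0, 0, -4, 0.5, 0, 0, 0, 0, 0, -6, 0.5, 0, 0, 0, 0, 0, -8, 0.5, 0, 0, 0, 0, 0, -8, 0.5, 0, 0, 0, 0])

```text
t: 16.72
eef_pos: [493.9, -182.5, 208.3]
tcp_rot: [[0.998, 0.0, 0.062], [-0.062, -0.0, 0.998], [0.0, -1.0, -0.0]]
contact_force: [-1.0, 1.1, 4.3]
grip_width: 12.8
```

Request:
jog_arm(steps=[0, -1, 0, 0, 0, 0, 0, 0, -2, 0, 0, 0, 0, 0, 0, -2, 0, 0, 0, 0, 0, 0, -2, 0, 0, 0, 0, 0])

```text
t: 17.05
eef_pos: [493.8, -184.2, 208.3]
tcp_rot: [[0.998, 0.0, 0.062], [-0.062, -0.0, 0.998], [0.0, -1.0, -0.0]]
contact_force: [0.3, 2.3, 5.5]
grip_width: 12.9
```

Request:
jog_arm(steps=[0, -0.5, 0, 0, 0, 0, 0, 0, -1, 0, 0, 0, 0, 0, 0, -1, 0, 0, 0, 0, 0, 0, -1, 0, 0, 0, 0, 0])

```text
t: 17.38
eef_pos: [493.8, -185.1, 208.3]
tcp_rot: [[0.998, 0.0, 0.062], [-0.062, 0.0, 0.998], [0.0, -1.0, 0.0]]
contact_force: [0.2, 3.6, 5.2]
grip_width: 13.1
```

Request:
jog_arm(steps=[0, -0.5, 0, 0, 0, 0, 0, 0, -1, 0, 0, 0, 0, 0, 0, -1, 0, 0, 0, 0, 0, 0, -1, 0, 0, 0, 0, 0])

```text
t: 17.72
eef_pos: [493.8, -186.0, 208.2]
tcp_rot: [[0.998, -0.0, 0.062], [-0.062, 0.0, 0.998], [-0.0, -1.0, 0.0]]
contact_force: [-0.2, 6.3, 5.3]
grip_width: 13.0
```

Request:
jog_arm(steps=[2, -0.1, 0, 0, 0, 0, 0, 4, -0.25, 0, 0, 0, 0, 0, 6, -0.4, 0, 0, 0, 0, 0, 7, -0.45, 0, 0, 0, 0, 0, 7, -0.45, 0, 0, 0, 0, 0, 7, -0.45, 0, 0, 0, 0, 0])

```text
t: 18.22
eef_pos: [499.4, -186.3, 208.3]
tcp_rot: [[0.998, -0.005, 0.061], [-0.061, 0.002, 0.998], [-0.005, -1.0, 0.002]]
contact_force: [-12.0, 3.7, 14.3]
grip_width: 13.1
```

Request:
jog_arm(steps=[1, -0.1, 0, 0, 0, 0, 0, 1.5, -0.1, 0, 0, 0, 0, 0, 1.5, -0.1, 0, 0, 0, 0, 0, 1.5, -0.1, 0, 0, 0, 0, 0])

```text
t: 18.55
eef_pos: [500.8, -186.4, 208.3]
tcp_rot: [[0.998, -0.005, 0.061], [-0.061, 0.002, 0.998], [-0.005, -1.0, 0.002]]
contact_force: [-13.4, 3.1, 14.9]
grip_width: 12.8
```

The vertical load has grown, so friction is eating the push. I relieve it before going on.

Request:
jog_arm(steps=[0, 0, 0.5, 0, 0, 0, 0, 0, 0, 0.9, 0, 0, 0, 0, 0, 0, 0.9, 0, 0, 0, 0])

```text
t: 18.8
eef_pos: [501.6, -186.5, 208.7]
tcp_rot: [[0.998, -0.003, 0.062], [-0.062, 0.001, 0.998], [-0.003, -1.0, 0.001]]
contact_force: [-3.7, 4.6, 1.0]
grip_width: 13.6
```

```bash
cat > look.py <<'E'
from h import *;import sys
o=get_obs();print(o["t"],o["eef_pos"].round(1),o["contact_force"].round(1),o["moment"].round(2))
p=get_image("scene");q=get_image("side")
r,k=proj(p,[570,-180,50]).astype(int);r2,k2=proj(q,[570,-180,50]).astype(int);print(r,k,r2,k2)
c=np.zeros((400,800,3),np.uint8)
c[:,:400]=cv2.resize(p["img"][r-30:r+30,k-30:k+30],(400,400),interpolation=2)
c[:,400:]=cv2.resize(q["img"][r2-30:r2+30,k2-30:k2+30],(400,400),interpolation=2)
save({"img":c},sys.argv[1])
E
python3 look.py m7.png
```

```text
18.8 [ 501.6 -186.5  208.7] [-3.7  4.6  1. ] [0.6  0.44 0.22]
241 215 276 293
```

Request:
jog_arm(steps=[0.5, 0, 0, 0, 0, 0, 0, 1, -0.1, 0, 0, 0, 0, 0, 1, -0.1, 0, 0, 0, 0, 0, 1, -0.1, 0, 0, 0, 0, 0])

```text
t: 19.23
eef_pos: [502.6, -186.6, 208.5]
tcp_rot: [[0.998, -0.003, 0.061], [-0.061, 0.001, 0.998], [-0.003, -1.0, 0.001]]
contact_force: [-4.4, 4.7, 0.9]
grip_width: 12.9
```

Request:
jog_arm(steps=[0.5, 0, 0, 0, 0, 0, 0, 1, -0.1, 0, 0, 0, 0, 0, 1, -0.1, 0, 0, 0, 0, 0, 1, -0.1, 0, 0, 0, 0, 0])

```text
t: 19.57
eef_pos: [503.3, -186.6, 208.5]
tcp_rot: [[0.998, -0.004, 0.061], [-0.061, 0.002, 0.998], [-0.004, -1.0, 0.001]]
contact_force: [-6.2, 4.0, 1.9]
grip_width: 13.0
```

Request:
jog_arm(steps=[0.5, -0.2, 0, 0, 0, 0, 0, 1, -0.4, 0, 0, 0, 0, 0, 1, -0.4, 0, 0, 0, 0, 0, 1, -0.4, 0, 0, 0, 0, 0])

```text
t: 19.9
eef_pos: [503.7, -186.8, 208.5]
tcp_rot: [[0.998, -0.006, 0.061], [-0.061, 0.003, 0.998], [-0.006, -1.0, 0.002]]
contact_force: [-11.7, 5.1, 5.6]
grip_width: 12.9
```

Request:
jog_arm(steps=[0.5, -0.2, 0, 0, 0, 0, 0, 1, -0.4, 0, 0, 0, 0, 0, 1, -0.4, 0, 0, 0, 0, 0, 1, -0.4, 0, 0, 0, 0, 0])

```text
t: 20.23
eef_pos: [504.1, -187.0, 208.5]
tcp_rot: [[0.998, -0.008, 0.061], [-0.061, 0.004, 0.998], [-0.008, -1.0, 0.003]]
contact_force: [-16.4, 6.8, 9.6]
grip_width: 12.8
```

Both contacts are explained only by fence force: ahead, 16 N exceeds what friction can supply, and sideways 4.7 N held at near-zero plate load. I trim by taking off some vertical load and adding a bit of side push.

Request:
jog_arm(steps=[0, -0.4, 0.2, 0, 0, 0, 0, 0, -0.7, 0.4, 0, 0, 0, 0, 0, -0.7, 0.4, 0, 0, 0, 0, 0, -0.7, 0.4, 0, 0, 0, 0, 0, -0.7, 0.4, 0, 0, 0, 0])

```text
t: 20.65
eef_pos: [504.1, -187.2, 208.5]
tcp_rot: [[0.998, -0.009, 0.061], [-0.061, 0.004, 0.998], [-0.009, -1.0, 0.004]]
contact_force: [-14.2, 10.6, 4.9]
grip_width: 12.8
```

```bash
cat > chk.py <<'E'
from h import *
o=get_obs();print(o["t"],o["eef_pos"].round(2),o["contact_force"].round(1),o["moment"].round(2),o["grip_width"])
print(np.round(o["tcp_rot"],4).tolist())
w=get_image("wrist");s=get_image("scene");d=get_image("side")
for n,p in(("w",w),("s",s),("d",d)):
  for k in("dish","dish_grip","stage","corner","tablet1"):print(n,k,[(np.round(f["pixel"],1).tolist(),round(f["score"],2)) for f in landmark_of(p,k)][:3])
# expected projections with dish at measured TCP
T=o["tcp_rot"];x=np.array([T[0,0],T[1,0]]);g=o["eef_pos"][:2]
for n,p in(("s",s),("d",d)):print(n,"exp dish",proj(p,[*(g+80*x),20]).round(1),"grip",proj(p,[*g,53]).round(1))
# handle yaw in wrist picture
im=cv2.cvtColor(w["img"],cv2.COLOR_RGB2GRAY)
for r in(195,205,215,225,235,245):
  v=im[r,235:330].astype(int);print(r,v[::3].tolist())
E
python3 chk.py
```

```text
20.65 [ 504.14 -187.15  208.48] [-14.2  10.6   4.9] [1.57 1.92 0.25] 12.822127621959568
[[0.9981, -0.0086, 0.0613], [-0.0613, 0.0045, 0.9981], [-0.0088, -1.0, 0.0039]]
w dish [([369.9, 278.9], 0.8)]
w dish_grip [([284.3, 281.1], 0.56)]
w stage []
w corner []
w tablet1 []
s dish [([251.0, 215.9], 0.87), ([266.3, 208.7], 0.51)]
s dish_grip [([220.1, 207.6], 0.72)]
s stage [([251.8, 213.8], 0.78), ([251.4, 211.6], 0.56), ([280.4, 294.6], 0.2)]
s corner [([262.7, 207.3], 0.88)]
s tablet1 [([240.0, 211.7], 0.6), ([247.6, 211.3], 0.53), ([252.7, 214.9], 0.41)]
d dish [([286.7, 297.5], 0.58)]
d dish_grip [([277.4, 271.8], 0.9), ([287.2, 307.6], 0.73)]
d stage [([288.2, 297.3], 0.59)]
d corner [([287.4, 308.0], 0.56), ([277.7, 273.8], 0.55)]
d tablet1 [([280.6, 291.9], 0.48), ([279.3, 299.0], 0.41)]
s exp dish [250.4 214.3] grip [224.1 205.5]
d exp dish [284.4 297.7] grip [280.  274.9]
195 [165, 172, 175, 171, 164, 164, 166, 166, 164, 132, 170, 184, 179, 177, 176, 175, 174, 175, 172, 169, 139, 93, 92, 94, 94, 94, 91, 89, 90, 88, 90, 87]
205 [167, 166, 160, 163, 167, 168, 167, 170, 167, 147, 167, 183, 179, 177, 176, 174, 175, 176, 171, 133, 91, 92, 93, 93, 89, 92, 92, 93, 93, 92, 90, 91]
215 [173, 167, 168, 168, 169, 171, 172, 176, 175, 162, 166, 182, 179, 179, 176, 175, 136, 95, 94, 96, 90, 91, 92, 91, 91, 91, 91, 93, 92, 92, 92, 91]
225 [167, 167, 166, 165, 165, 163, 162, 163, 159, 162, 163, 181, 179, 95, 94, 93, 96, 95, 96, 95, 89, 91, 93, 93, 92, 90, 92, 90, 89, 89, 93, 93]
235 [97, 95, 95, 93, 94, 95, 95, 94, 93, 94, 161, 179, 95, 94, 92, 93, 94, 95, 94, 94, 87, 89, 90, 93, 92, 91, 90, 91, 91, 89, 88, 87]
245 [96, 96, 99, 95, 93, 93, 95, 96, 97, 94, 117, 94, 93, 95, 94, 92, 95, 91, 93, 92, 86, 92, 90, 90, 90, 90, 90, 91, 90, 91, 91, 90]
```

Run:
```python
from h import *
a=cv2.imread("pics/wrist1.png",0).astype(int);w=get_image("wrist")
b=cv2.cvtColor(w["img"],cv2.COLOR_RGB2GRAY).astype(int)
for im in(a,b):
  for r in(190,200,210,220,250,270,290): print(r,(235+np.argsort(-np.abs(np.diff(im[r,235:330])))[:4]).tolist(),end=" ")
  print()
# patch shift of the handle between free and pressed
x=cv2.matchTemplate(b[250:320,240:320].astype(np.float32),a[260:310,260:300].astype(np.float32),cv2.TM_CCOEFF_NORMED);print(cv2.minMaxLoc(x))
```

```text
190 [296, 261, 263, 264] 200 [280, 279, 262, 264] 210 [262, 277, 276, 264] 220 [270, 269, 262, 264] 250 [264, 254, 295, 297] 270 [235, 236, 264, 298] 290 [255, 300, 259, 304] 
190 [261, 295, 296, 263] 200 [295, 296, 261, 263] 210 [286, 287, 261, 263] 220 [278, 277, 264, 262] 250 [262, 295, 264, 266] 270 [298, 264, 295, 235] 290 [304, 255, 300, 259] 
(-0.034374721348285675, 0.9959309101104736, (0, 20), (20, 10))
```

Request:
jog_arm(steps=[0, 0, 0, 0, 0, 0, 0, 0, 0, 0, 0, 0, 0, 0, 0, 0, 0, 0, 0, 0, 0, 0, 0, 0, 0, 0, 0, 0])

```text
t: 21.93
eef_pos: [504.1, -187.2, 208.5]
tcp_rot: [[0.998, -0.009, 0.061], [-0.061, 0.004, 0.998], [-0.009, -1.0, 0.004]]
contact_force: [-14.0, 10.8, 5.2]
grip_width: 12.7
```

The handle hasn't moved in the grip (match shift 0 px), so the dish yaw is −0.061 against the stage's −0.062. The forces hold steady, so I hand in.

```bash
python3 -c "
from plant import *
print(close_job());o=get_obs();print(o['t'],o['eef_pos'],o['contact_force'])"
```

```text
the job is handed in; nothing more can be done
None
the job is handed in; nothing more can be done
```

I gripped the dish by its handle, lifted the small grey chute's gate with the dish's far rim, and caught all three tablets. I carried the dish level to the reader, set it on the seat and pressed it against the side fence, then the far fence. I handed in at about 22 s, still holding the handle and pressing.

**Last checks before handing in**
- **Push:** the forces were steady at about 14 N ahead and 11 N sideways, with 5 N down. That is more than friction should account for, so both fences should be carrying load.
- **Grip and alignment:** the handle had not shifted in the fingers. The dish's yaw was −0.061 rad against my measured −0.062 rad for the seat, and the tool was tilted 0.009 rad.
- **Tablets:** the last picture I viewed, just above the seat, showed all three in the dish. After seating I only had the detector, which reported three in the scene view but two in the side view.

**What disagreed or went unchecked**
- The final grip position was about 2.5 mm further towards the side fence than my picture estimate. I put that down to measuring error and finger give.
- The 12-picture limit ran out before the final press, so I confirmed the end state by force and image numbers, not by eye.
- I kept clear of the bottle, beaker and jar, but did not re-measure them at the end.

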